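# Load steel weights into the track-cleaning wagon from a tipping tray

## Task

Carry the tray of steel balls level by its wooden cross handle to the loading dock and set it down flat, spout towards the wagon, its straight spout-side wall against the steel guide rail and its toe at the low stop, and let go with all three balls still aboard. Then take it by the round bar at its rear and tip it over its toe so that the balls run out of the spout in single file into the wagon's groove, all three past the funnel. Lower the tray flat on the dock again and let go; leave the glue bottle, tape roll and screwdriver where they are.

Things in the scene. Friction and masses are not known exactly. Their poses are not given: they have to be found in the camera images.
- tray: Open sheet-aluminium tray, loose, 0.3 to 0.45 kg empty. Origin: centre of its flat underside; x forward to the spout, y to the straight spout-side wall, z up. Body x -80 to +60, y -45 to +45 mm; walls 3 mm thick, tops at z 38 mm. The inner floor rises 4 degrees from rear (z 5 mm) to spout (z 17 mm), so balls stay aboard while the tray is level within about 4 degrees.
- cross_handle: Middle of the wooden cross handle above the tray, a bar 10 mm thick (along tray x), 90 mm long (along tray y), 20 mm tall, at tray x -22, y 0, z 85 mm, close above the centre of mass. Posts at its two ends. Pinch across its 10 mm thickness.
- rear_bar: Round steel bar, 10 mm diameter, 80 mm long along tray y, fixed behind the tray's rear wall; its origin is the bar's middle, at tray x -105, y 0, z 60 mm. It can turn in the fingers while the tray tips. Thin struts at y +-37 mm join it to the rear wall.
- dock: Fixed module: a wooden dock 75 mm high, then a wagon on its track. Origin on the table under the dock's middle; x from the dock to the wagon, y to the guide rail. Dock top x -108 to 72, y -54 to 61 mm. Steel guide rail on it along x: inner face y = 46.5 mm, x -85 to 60 mm, 20 mm high. Low stop across for the toe: 5 mm high, x 62 to 70, y -45 to 35 mm.
- dock_seat (a point): Point on the dock top where the tray's origin belongs: there the tray's axes match the dock's, with 1.5 mm free to the guide rail and 2 mm to the stop. Height 75 mm above the table. Axes as dock.
- groove_end (a point): On the groove's floor at its closed far end, on the centre line (dock x 243, y 27, z 31 mm). Axes as dock. Groove 26 mm wide, open above, 22 mm deep, floor falling 8 degrees to this end. It runs back to x = -105 mm from here, then a funnel to -137 mm, then a mouth 56 mm wide to -169 mm whose floor is 20 mm below the dock top.
- ball0_center (a point): Centre of a polished steel ball, 22 mm diameter, 44 g, loose in the tray; the three are alike.
- ball1_center (a point): Centre of a polished steel ball, 22 mm diameter, 44 g, loose in the tray; the three are alike.
- ball2_center (a point): Centre of a polished steel ball, 22 mm diameter, 44 g, loose in the tray; the three are alike.
- tray_toe (a point): Middle of the tray's toe edge: tray x 60, y 0, z 0.
- stop_line (a point): Foot of the stop's near face on the dock top: dock x 62, y 0, z 75 mm. The toe edge rests here as the tray tips.
- glue_bottle: Bystander: glue bottle, 36 mm diameter, 95 mm tall, upright; origin at the centre of its underside.
- tape_roll: Bystander: black tape roll lying flat, 84 mm diameter, 22 mm tall; origin at the centre of its underside.
- screwdriver: Bystander: screwdriver lying on the table; origin under its middle, x along it to the tip.
- tray_spout (a point): Middle of the spout's open end, on its floor: tray x 100, y 27, z 17 mm. The spout is 30 mm wide inside and overhangs the toe by 40 mm; an upright wall slanting from (x 10, y -42) to (x 60, y 12) mm leads the balls to it. With the tray tipped 30 to 35 degrees nose down the balls run out; one that hangs back needs a second tip.
Mind the look-alikes: they are no part of the job. There is more than one size of the tray; the job needs the middle-sized.

How it is judged:
On the way, in this order (a step that is already met when the one before it is completed fails the run):
1. The tray is held up by its cross handle, more than 30 mm off the table (contact force between the fingers and cross_handle above 0.5 N and height (world z) of tray above 0.03 m), for 0.2 s.
2. The tray stands flat on the dock at its seat (x within -15 to +8 mm, y within -9 to +6 mm, turned under 0.12 rad), released, all three balls still in it (x of tray in the frame of dock_seat between -0.015 and 0.008 m and y of tray in the frame of dock_seat between -0.009 and 0.006 m and z of tray in the frame of dock_seat between -0.004 and 0.005 m and angle between tray's own z axis and vertical below 0.06 rad and angle between the x axis of tray and the x axis of dock_seat, either way round below 0.12 rad and contact force between the fingers and tray below 0.1 N and x of ball0_center in the frame of tray between -0.08 and 0.1 m and z of each of ball0_center, ball1_center, ball2_center in the frame of tray above 0.005 m and y of ball0_center in the frame of tray between -0.045 and 0.045 m and x of ball1_center in the frame of tray between -0.08 and 0.1 m and y of ball1_center in the frame of tray between -0.045 and 0.045 m and x of ball2_center in the frame of tray between -0.08 and 0.1 m and y of ball2_center in the frame of tray between -0.045 and 0.045 m), for 0.2 s.
3. The tray, its toe still at the stop, is tipped nose down more than 0.2 rad with the fingers on the rear bar (contact force between the fingers and rear_bar above 0.3 N and angle between tray's own z axis and vertical above 0.2 rad and distance between tray_toe and stop_line below 0.03 m), for 0.1 s.
At the end, for the whole second after the job is handed in: All three balls at rest in single file in the groove (centres within 108 mm of its closed end, within 7 mm of the centre line, none stacked), the tray flat and released on the dock at its seat (x -15 to +8 mm, y -9 to +6 mm, height within 5 mm, turned under 0.12 rad) (x of ball0_center in the frame of groove_end between -0.108 and 0 m and y of ball0_center in the frame of groove_end between -0.007 and 0.007 m and z of ball0_center in the frame of groove_end between 0.005 and 0.03 m and x of ball1_center in the frame of groove_end between -0.108 and 0 m and y of ball1_center in the frame of groove_end between -0.007 and 0.007 m and z of ball1_center in the frame of groove_end between 0.005 and 0.03 m and x of ball2_center in the frame of groove_end between -0.108 and 0 m and y of ball2_center in the frame of groove_end between -0.007 and 0.007 m and z of ball2_center in the frame of groove_end between 0.005 and 0.03 m and linear speed of each of ball0, ball1, ball2 below 0.03 m/s and linear speed of tray below 0.02 m/s and x of tray in the frame of dock_seat between -0.015 and 0.008 m and y of tray in the frame of dock_seat between -0.009 and 0.006 m and z of tray in the frame of dock_seat between -0.004 and 0.005 m and angle between tray's own z axis and vertical below 0.06 rad and angle between the x axis of tray and the x axis of dock_seat, either way round below 0.12 rad and contact force between the fingers and tray below 0.1 N); the robot touches nothing.
It fails at once if a bystander is moved more than 30 mm (distance of any of glue_bottle, tape_roll, screwdriver from where it was at the start of the episode above 0.03 m).
It also fails if it takes over 59 s, if anything falls off the work surface, if the arm or the gripper's body presses on something with over 40 N, if the wrist force passes 120 N, or if a joint passes its speed limit or range.

## Robot

A 6-joint arm with a two-finger parallel gripper is mounted at the origin on the work surface. World frame = base frame: x ahead of the robot, y to its left, z up, the work surface at z = 0. Lengths are in m, angles in rad, forces in N, time in s.
With the tool pointing down it reaches from about 0.35 to 0.975 m from the base axis. Payload 4.9 kg.
Tool frame: the origin (TCP) lies between the finger pads; the fingertips stand 22 mm ahead of it and the grasp point (between the pads) lies 3 mm ahead of it; z points along the fingers, y is the line along which they close (so a half turn about z gives the same grasp; the last joint's range is limited). The gripper opens to 85 mm and grips with 20 to 120 N. Pads are 22 mm wide; open, the fingers measure 114 mm over their backs; the gripper's body (76 mm by 85 mm) begins 54 mm behind the grasp point. The pads swing forward as they close: fully open they stand 13 mm farther back than shut.
Start: joints at [-0.119, 0.053, 1.613, -0, 1.476, -0.119], TCP at [0.625, 0, 0.253] pointing down, gripper open.
Joint ranges: [-3.01, 3.01], [-1.01, 2.22], [0.06, 2.58], [-1.02, 4.17], [0.09, 2.62], [-3.14, 3.14]. Speed limits (rad/s): [2.57, 2.57, 3.14, 3.14, 3.14, 3.14].

## Interface

Orientations are given as a unit quaternion [w, x, y, z].
In Python, from plant import state, grab_frame, get_calibration, job_done, recognise, regions_of gives the robot as it stands.
- The arm moves only by the tool apply_moves, never from a script. Its argument "targets" is a list of rows, each an object with "translation": the shift along the tool's x, y, z normalised to -1 to 1, where 1 is 100 mm, a list of three; "twist": the turn about the tool's z normalised to -1 to 1, where 1 is 0.1 rad; "hand": the opening, from 0 (shut) to 1 (fully open). A call has 1 to 8 rows; each row shifts and turns the commanded pose from where the row before left it, along the tool's axes as they then stand; what a row does not reach is not made up. A row lasts 1/10 s, in which the tool goes at most 50 mm and 8.59 degrees, less where a joint would pass 70% of its speed; a pose out of reach is approached as far as the arm can. A call with a number of a shift or a turn outside -1 to 1 is refused whole. A call with a gripper value outside its range is refused whole. The fingers move at their own pace and stop on an object; the grip force is fixed at half the most. Time passes only in rows, so rows that do not move let the fingers close. It gives the time, the measured TCP pose, the force, the opening and the grip force at its end, in the units of the state.
- state(): the state, without advancing time (a new reading comes with each control period).
- grab_frame(name): name is "scene" or "side" or "wrist"; returns the picture (400x640x3 uint8, red, green, blue); there is no depth.
- get_calibration(name): a dict with "camera_matrix" (3x3 intrinsics, pixels), "D" ([k1, k2, p1, p2, k3] as OpenCV has them; the pictures are not rectified), "pose" (4x4, takes a point from camera to world coordinates). Camera axes: x right, y up, looking along -z (the intrinsics and any distortion apply to the point x, -y, -z); pixel columns grow to the right and rows downward; lengths in m; the calibration is good to about 2 mm. A picture is of the moment at which its call begins: read the wrist's pose just before it. get_calibration takes no time and is no camera call; for the wrist camera it gives the pose at the moment of the call.
- job_done(): hands the job in; it is judged then, once.
Trained networks look in the newest picture that a camera, given by its name, has taken for a name from the list of things; names that differ only in an ending like _2 or _b are one class to them, and where a whole thing is asked for, a point or a joint stands for the part that bears it (a point fixed in the world has none). Each returns a list of dicts, best first, with "score" (0 to 1); they miss things now and then, are a little off and sometimes report something else, mostly with a low value. They report only what shows in the picture. A call takes as long as a camera call. They do not tell look-alikes from the thing itself.
- recognise(camera, query): "point" ([x, y, z] in m, in world coordinates, good to about 4 mm: the middle of the surface that is visible of it).
- regions_of(camera, query): "pixels" (400x640 bool, what is visible of it).
The state is a dict: "time": time; "joint_pos": joint angles; "joint_vel": joint speeds; "joint_efforts": joint torques, N m; "tool_pos": TCP position; "tool_rot": TCP orientation; "contact_force": force on the tool from outside, world axes, zero at the start; "ft_torque": the same for the moment, N m; "gripper_width": opening from 0.0 (shut) to 1.0 (fully open); "grasp_force": force on a finger pad.
Only numpy, scipy, OpenCV 4.12 (cv2) and the standard library are available. Lean on these libraries where they do the work, as an engineer would, in place of code of your own. Each camera call takes 0.05 s, during which the arm holds its last target. There are 200 camera calls.

## Working session

There is one attempt and no reset: what is moved stays moved. The work goes in short steps, Python scripts to look and compute and a tool call to move; the robot and the scene stay as the last step left them, time stands still between calls to the robot, and variables do not carry over. Pictures are saved under pics/ and viewed, at most 10 in all, crops included, and the job is handed in when it is done.

Besides the shell and the picture viewer there is one more tool, called after "Request:" as name([rows], argument=value, ...), one row to a line, values as JSON. apply_moves: Moves the arm, as the interface text tells. Its arguments: {"type":"object","properties":{"targets":{"type":"array"}},"required":["targets"]}

```bash
ls; mkdir -p pics; cat > h.py <<'E'
import numpy as np, cv2
from plant import *
def save(cam,fn):
    im=grab_frame(cam); cv2.imwrite('pics/'+fn,cv2.cvtColor(im,cv2.COLOR_RGB2BGR)); return im
def ray(cam,uv,cal=None):
    c=cal or get_calibration(cam); K=np.array(c['camera_matrix'],float);D=np.array(c['D'],float);P=np.array(c['pose'])
    p=cv2.undistortPoints(np.array(uv,float).reshape(-1,1,2),K,D).reshape(-1,2)
    d=np.c_[p[:,0],-p[:,1],-np.ones(len(p))]@P[:3,:3].T
    return P[:3,3],d
def onz(cam,uv,z,cal=None):
    o,d=ray(cam,uv,cal); return o+d*((z-o[2])/d[:,2])[:,None]
def proj(cam,X,cal=None):
    c=cal or get_calibration(cam); K=np.array(c['camera_matrix'],float);D=np.array(c['D'],float);P=np.array(c['pose'])
    q=(np.array(X,float).reshape(-1,3)-P[:3,3])@P[:3,:3]
    q=q*[1,-1,-1]
    return cv2.projectPoints(q,np.zeros(3),np.zeros(3),K,D)[0].reshape(-1,2)
E
python3 - <<'E'
from h import *
print(state())
for c in ['scene','side']:
    save(c,c+'0.png'); P=get_calibration(c)['pose']; print(c,np.round(P,3).tolist())
    for q in ['tray','cross_handle','rear_bar','dock','ball0_center','glue_bottle','tape_roll','screwdriver']:
        print(c,q,[(np.round(r['point'],3).tolist(),round(r['score'],2)) for r in recognise(c,q)])
E
```

```text
pics
{'time': 0.0, 'joint_pos': array([-1.19011221e-01,  5.33565000e-02,  1.61428773e+00, -1.99455461e-05,
        1.47598517e+00, -1.18987763e-01]), 'joint_vel': array([-7.27531487e-04,  1.44071038e-04, -1.62405672e-04,  8.81194979e-05,
       -2.00437066e-03, -1.27328540e-04]), 'joint_efforts': array([ 2.70554956e-04, -3.93670499e+01, -3.70175600e+01, -1.62778279e-04,
        6.93513779e-03, -6.06393527e-06]), 'tool_pos': array([6.24427655e-01, 5.66926395e-05, 2.52066935e-01]), 'tool_rot': array([-7.94357221e-04,  7.07114033e-01,  7.07098795e-01, -6.37318661e-04]), 'contact_force': array([ 0.17689613, -0.0517195 , -0.37406155]), 'ft_torque': array([ 0.02728098, -0.01858081, -0.00243199]), 'grasp_force': 0.0, 'gripper_width': 1.0041860627004817}
scene [[-0.475, -0.742, 0.473, 1.062], [0.88, -0.393, 0.269, 0.443], [-0.013, 0.544, 0.839, 1.045], [0.0, 0.0, 0.0, 1.0]]
scene tray [([0.602, 0.62, 0.017], 0.88), ([0.305, 0.225, 0.012], 0.78), ([0.483, 0.296, 0.018], 0.66)]
scene cross_handle [([0.591, 0.632, 0.127], 0.73), ([0.48, 0.304, 0.094], 0.47)]
scene rear_bar [([0.289, 0.295, 0.04
[... 351 characters left out ...]
-0.29, 0.619, -0.73, -0.572], [-0.002, 0.762, 0.647, 0.733], [0.0, 0.0, 0.0, 1.0]]
side tray [([0.293, 0.222, 0.013], 0.92), ([0.592, 0.62, 0.033], 0.89), ([0.474, 0.294, 0.015], 0.62)]
side cross_handle [([0.295, 0.226, 0.069], 0.52), ([0.587, 0.631, 0.12], 0.5), ([0.476, 0.384, 0.062], 0.4), ([0.78, 0.132, 0.02], 0.34)]
side rear_bar [([0.475, 0.296, 0.015], 0.73), ([0.281, 0.285, 0.048], 0.52)]
side dock [([0.586, -0.117, 0.036], 0.63), ([0.476, 0.294, 0.01], 0.25)]
side ball0_center []
side glue_bottle [([0.746, 0.229, 0.049], 0.89), ([0.446, 0.341, 0.019], 0.27)]
side tape_roll [([0.78, 0.134, 0.018], 0.69)]
side screwdriver [([0.38, -0.166, 0.024], 0.87), ([0.586, -0.12, 0.035], 0.73)]
```

View pics/scene0.png

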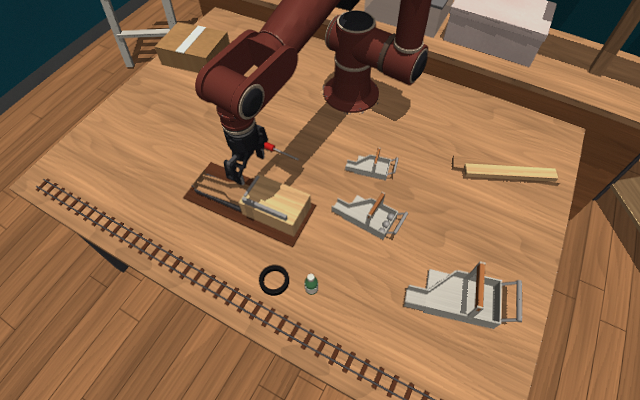

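View pics/side0.png

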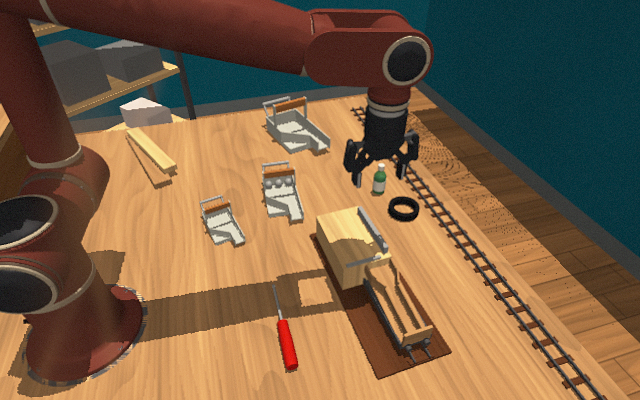

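The scene shows the three trays; the middle one, with the balls, is at about px (370,215). The dock is at (280,205) with the rail on the far side, the wagon is at (215,190), and the tape and bottle are well clear.

Request:
apply_moves([
  {"translation":[0.43,-0.2,0],"twist":1,"hand":1},
])

```text
time: 1.0
tool_pos: [0.6062, 0.0401, 0.2532]
tool_rot: [0.001, 0.744, 0.668, -0.0]
contact_force: [0.5, 1.0, 1.1]
gripper_width: 1.001
grasp_force: 0.0
```

```bash
python3 - <<'E'
from h import *
s=state();print(s['tool_pos'],s['tool_rot'],s['joint_pos'],s['time']);print(np.round(get_calibration('wrist')['pose'],3),get_calibration('wrist')['camera_matrix'])
E
```

```text
[0.6062352  0.04007984 0.25322878] [ 8.73956006e-04  7.44262252e-01  6.67886904e-01 -1.36999125e-04] [-5.58074494e-02  1.13713740e-02  1.65529818e+00 -1.43458588e-03
  1.47387845e+00  5.23942927e-02] 1.0
[[ 0.994  0.104  0.029  0.614]
 [-0.108  0.952  0.288  0.113]
 [ 0.002 -0.29   0.957  0.373]
 [ 0.     0.     0.     1.   ]] [[324.01177433   0.         318.88845011]
 [  0.         324.01177433 202.76393395]
 [  0.           0.           1.        ]]
```

```bash
cat >> h.py <<'E'
def yaw(s=None):
    from scipy.spatial.transform import Rotation as R
    q=(s or state())['tool_rot']; M=R.from_quat([q[1],q[2],q[3],q[0]]).as_matrix(); return np.arctan2(M[1,0],M[0,0])
def plan(p,yw,hand=1,n=None,rot_first=False):
    """rows to world p, tool-x yaw yw"""
    s=state(); c=np.array(s['tool_pos']); y=yaw(s); p=np.array(p,float)
    d=(yw-y+np.pi)%(2*np.pi)-np.pi
    n=n or int(max(np.ceil(np.linalg.norm(p-c)/.048),np.ceil(abs(d)/.1),1))
    for i in range(n):
        e=(p-c)/(n-i); ex=np.array([np.cos(y),np.sin(y),0]); ey=np.array([np.sin(y),-np.cos(y),0])
        t=np.round([e@ex/.1,e@ey/.1,-e[2]/.1],2); w=round(-((yw-y+np.pi)%(2*np.pi)-np.pi)/(n-i)/.1,2)
        print('{"translation": [%g, %g, %g], "twist": %g, "hand": %g},'%(*t,w,hand))
        c=c+.1*(t[0]*ex+t[1]*ey)-[0,0,.1*t[2]]; y-=w*.1
E
python3 -c "
from h import *
plan([.46,.31,.27],-.03)"
```

```text
{"translation": [0.17, -0.12, -0.01], "twist": 1, "hand": 1},
{"translation": [0.16, -0.13, -0.01], "twist": 0.99, "hand": 1},
{"translation": [0.14, -0.15, -0.01], "twist": 1, "hand": 1},
{"translation": [0.13, -0.16, -0.01], "twist": 0.99, "hand": 1},
{"translation": [0.11, -0.17, -0.01], "twist": 1, "hand": 1},
{"translation": [0.09, -0.18, -0.01], "twist": 0.99, "hand": 1},
{"translation": [0.07, -0.19, -0.01], "twist": 1, "hand": 1},
{"translation": [0.05, -0.2, -0.01], "twist": 0.99, "hand": 1},
{"translation": [0.04, -0.2, -0.01], "twist": 1, "hand": 1},
{"translation": [0.01, -0.2, -0.01], "twist": 0.99, "hand": 1},
{"translation": [-0.01, -0.21, -0.01], "twist": 1, "hand": 1},
{"translation": [-0.02, -0.2, -0.01], "twist": 0.99, "hand": 1},
{"translation": [-0.05, -0.2, -0.02], "twist": 1, "hand": 1},
{"translation": [-0.06, -0.2, -0.01], "twist": 0.99, "hand": 1},
{"translation": [-0.09, -0.18, -0.02], "twist": 1, "hand": 1},
```

Request:
apply_moves([
  {"translation":[0.17,-0.12,-0.01],"twist":1,"hand":1},
  {"translation":[0.16,-0.13,-0.01],"twist":1,"hand":1},
  {"translation":[0.14,-0.15,-0.01],"twist":1,"hand":1},
  {"translation":[0.13,-0.16,-0.01],"twist":1,"hand":1},
  {"translation":[0.11,-0.17,-0.01],"twist":1,"hand":1},
  {"translation":[0.09,-0.18,-0.01],"twist":1,"hand":1},
  {"translation":[0.07,-0.19,-0.01],"twist":1,"hand":1},
  {"translation":[0.05,-0.2,-0.01],"twist":1,"hand":1},
])

```text
time: 1.8
tool_pos: [0.5251, 0.1869, 0.2614]
tool_rot: [-0.0, 0.945, 0.327, 0.0]
contact_force: [0.5, -0.1, -1.8]
gripper_width: 0.999
grasp_force: 0.0
```

Request:
apply_moves([
  {"translation":[0.04,-0.2,-0.01],"twist":1,"hand":1},
  {"translation":[0.01,-0.2,-0.01],"twist":1,"hand":1},
  {"translation":[-0.01,-0.21,-0.01],"twist":1,"hand":1},
  {"translation":[-0.02,-0.2,-0.01],"twist":1,"hand":1},
  {"translation":[-0.05,-0.2,-0.02],"twist":1,"hand":1},
  {"translation":[-0.06,-0.2,-0.01],"twist":1,"hand":1},
  {"translation":[-0.09,-0.18,-0.02],"twist":1,"hand":1},
])

```text
time: 2.5
tool_pos: [0.4565, 0.3126, 0.2704]
tool_rot: [-0.0, 1.0, -0.017, 0.0]
contact_force: [-0.8, -0.3, 0.2]
gripper_width: 0.996
grasp_force: 0.0
```

```bash
python3 - <<'E'
from h import *
s=state();print(s['tool_pos'],yaw(s),s['joint_pos'],s['time']);print(np.round(get_calibration('wrist')['pose'],3))
save('wrist','w1.png')
np.save('c1.npy',get_calibration('wrist'),allow_pickle=True)
for q in ['tray','cross_handle','rear_bar']:
        print(q,[(np.round(r['point'],3).tolist(),round(r['score'],2)) for r in recognise('wrist',q)])
E
```

```text
[0.4565275  0.31258587 0.2703697 ] -0.03332757826771501 [ 4.65855139e-01 -1.28362150e-01  1.76068829e+00  3.81808044e-05
  1.50922500e+00  2.06997670e+00] 2.5
[[-0.033  0.957  0.287  0.53 ]
 [-0.999 -0.032 -0.009  0.31 ]
 [ 0.001 -0.287  0.958  0.39 ]
 [ 0.     0.     0.     1.   ]]
tray [([0.299, 0.232, 0.016], 0.87), ([0.59, 0.582, 0.017], 0.66), ([0.48, 0.288, 0.012], 0.57)]
cross_handle [([0.481, 0.304, 0.095], 0.57), ([0.302, 0.228, 0.075], 0.54)]
rear_bar [([0.48, 0.384, 0.064], 0.7), ([0.387, -0.047, 0.014], 0.63)]
```

View pics/w1.png

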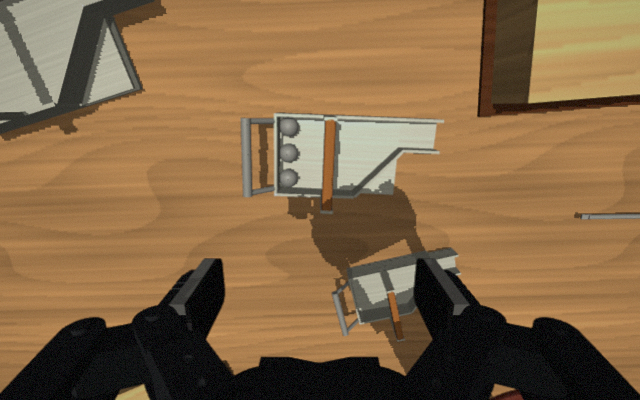

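The wrist view shows the middle tray with three balls against its rear wall. The handle runs from (330,118) to (327,211), the bar from (246,118) to (248,196), and the straight wall top from (275,114) to (442,121).

```bash
python3 - <<'E'
from h import *
from scipy.optimize import least_squares
cal=np.load('c1.npy',allow_pickle=True).item()
obs=[((-22,45,95),(330,118)),((-22,-45,95),(327,211)),((-105,40,65),(247,118)),((-105,-40,65),(249,196)),((-80,45,38),(275,114)),((100,45,38),(443,121))]
X=np.array([o[0] for o in obs])/1000.;U=np.array([o[1] for o in obs])
def W(p,X,z=0):
    c,s=np.cos(p[2]),np.sin(p[2]); return np.c_[p[0]+c*X[:,0]-s*X[:,1],p[1]+s*X[:,0]+c*X[:,1],X[:,2]+z]
r=least_squares(lambda p:(proj('wrist',W(p,X),cal)-U).ravel(),[.48,.29,-1.6],loss='soft_l1')
print(r.x, np.round(proj('wrist',W(r.x,X),cal)-U,1).tolist(), W(r.x,np.array([[-.022,0,.085]])))
E
```

```text
[ 0.4713266   0.28258916 -1.64623356] [[2.0, -0.5], [-0.0, 2.9], [-1.5, 0.1], [-1.8, 1.0], [-0.2, -0.8], [2.2, -0.3]] [[0.47298465 0.30452659 0.085     ]]
```

```bash
python3 -c "
from h import *
plan([.475,.3045,.19],-.075)"
```

```text
{"translation": [0.09, 0.03, 0.4], "twist": 0.24, "hand": 1},
{"translation": [0.09, 0.04, 0.4], "twist": 0.24, "hand": 1},
```

Request:
apply_moves([
  {"translation":[0.09,0.03,0.4],"twist":0.24,"hand":1},
  {"translation":[0.09,0.04,0.4],"twist":0.24,"hand":1},
  {"translation":[0,0,0],"twist":0,"hand":1},
])

```text
time: 3.0
tool_pos: [0.4722, 0.3012, 0.1835]
tool_rot: [0.003, 0.999, -0.039, -0.005]
contact_force: [0.3, 0.4, -0.7]
gripper_width: 1.004
grasp_force: 0.0
```

```bash
python3 - <<'E'
from h import *
s=state();print(s['tool_pos'],yaw(s),s['time'])
cal=get_calibration('wrist');np.save('c2.npy',cal,allow_pickle=True)
save('wrist','w2.png')
for q in ['tray','cross_handle','rear_bar']:
        print(q,[(np.round(r['point'],3).tolist(),round(r['score'],2)) for r in recognise('wrist',q)])
E
```

```text
[0.47215706 0.3011589  0.18350719] -0.0782352733990381 3.0
tray [([0.479, 0.29, 0.015], 0.93), ([0.31, 0.239, 0.01], 0.62), ([0.585, 0.527, 0.018], 0.56)]
cross_handle [([0.482, 0.306, 0.097], 0.86)]
rear_bar [([0.481, 0.385, 0.061], 0.8), ([0.315, 0.296, 0.04], 0.74), ([0.479, 0.29, 0.014], 0.45)]
```

View pics/w2.png

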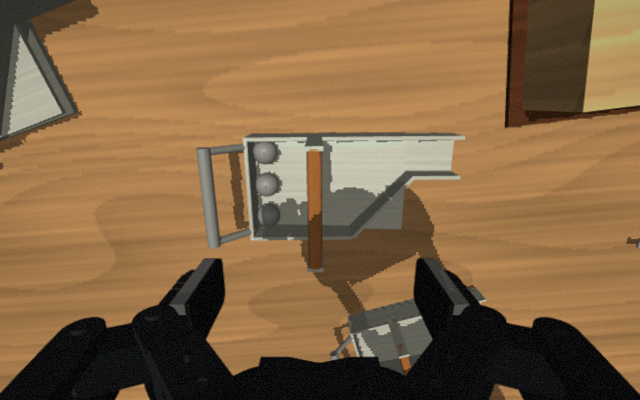

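The handle runs from (315,150) to (316,270) at the top. The bar runs from (204,149) to (215,246), the straight wall top from (246,136) to (463,137), and the lower rear corner is at (252,240).

```bash
python3 - <<'E'
from h import *
from scipy.optimize import least_squares
cal=np.load('c2.npy',allow_pickle=True).item()
obs=[((-22,45,95),(315,150)),((-22,-45,95),(316,270)),((-105,40,65),(204,149)),((-105,-40,65),(215,246)),((-80,45,38),(246,136)),((100,45,38),(463,137)),((-80,-45,38),(252,240)),((100,10.5,38),(458,177))]
X=np.array([o[0] for o in obs])/1000.;U=np.array([o[1] for o in obs])
def W(p,X,z=0):
    c,s=np.cos(p[2]),np.sin(p[2]); return np.c_[p[0]+c*X[:,0]-s*X[:,1],p[1]+s*X[:,0]+c*X[:,1],X[:,2]+z]
r=least_squares(lambda p:(proj('wrist',W(p,X),cal)-U).ravel(),[.48,.29,-1.6],loss='soft_l1')
print(r.x, np.round(proj('wrist',W(r.x,X),cal)-U,1).tolist(), W(r.x,np.array([[-.022,0,.085]])))
print(onz('wrist',U[:2],.095,cal),onz('wrist',U[2:4],.065,cal),onz('wrist',U[4:],.038,cal))
h=W(r.x,np.array([[-.022,0,.088]]))[0]
plan(h,r.x[2]+np.pi/2)
E
```

```text
[ 0.4732254   0.2799456  -1.64590109] [[0.9, -4.1], [0.6, 1.9], [-1.8, -1.0], [-1.9, 2.2], [-2.1, 1.0], [4.0, -0.7], [-0.8, 0.1], [3.6, 1.0]] [[0.47487615 0.30188359 0.085     ]]
[[0.51718059 0.29931175 0.095     ]
 [0.4315427  0.30559386 0.095     ]] [[0.52013558 0.38047046 0.065     ]
 [0.44298861 0.38582198 0.065     ]] [[0.52476977 0.35456471 0.038     ]
 [0.51026774 0.18003883 0.038     ]
 [0.43436751 0.3623599  0.038     ]
 [0.47728814 0.18248246 0.038     ]]
{"translation": [-0, 0.01, 0.35], "twist": -0.01, "hand": 1},
{"translation": [-0, 0.01, 0.35], "twist": -0, "hand": 1},
{"translation": [-0.01, 0.01, 0.35], "twist": -0.01, "hand": 1},
```

Request:
apply_moves([
  {"translation":[0.02,-0.01,0.32],"twist":0,"hand":1},
  {"translation":[0,0,0.32],"twist":0,"hand":1},
  {"translation":[0,0,0.31],"twist":0,"hand":1},
  {"translation":[0,0,0],"twist":0,"hand":1},
  {"translation":[0,0,0],"twist":0,"hand":0},
  {"translation":[0,0,0],"twist":0,"hand":0},
  {"translation":[0,0,0],"twist":0,"hand":0},
  {"translation":[0,0,0],"twist":0,"hand":0},
])

```text
time: 4.0
tool_pos: [0.4778, 0.3055, 0.0972]
tool_rot: [-0.001, 0.999, -0.039, 0.001]
contact_force: [0.0, -0.3, -0.1]
gripper_width: 0.333
grasp_force: 0.0
```

Request:
apply_moves([
  {"translation":[0,0,0],"twist":0,"hand":0},
  {"translation":[0,0,0],"twist":0,"hand":0},
])

```text
time: 4.2
tool_pos: [0.477, 0.3045, 0.0958]
tool_rot: [0.001, 0.999, -0.038, 0.0]
contact_force: [-0.3, -3.4, 3.6]
gripper_width: 0.104
grasp_force: 61.2
```

Request:
apply_moves([
  {"translation":[0,0,-0.05],"twist":0,"hand":0},
  {"translation":[0,0,-0.1],"twist":0,"hand":0},
  {"translation":[0,0,-0.2],"twist":0,"hand":0},
  {"translation":[0,0,-0.2],"twist":0,"hand":0},
  {"translation":[0,0,-0.2],"twist":0,"hand":0},
  {"translation":[0,0,-0.2],"twist":0,"hand":0},
  {"translation":[0,0,-0.2],"twist":0,"hand":0},
  {"translation":[0,0,-0.1],"twist":0,"hand":0},
])

```text
time: 5.0
tool_pos: [0.4771, 0.3054, 0.2224]
tool_rot: [-0.001, 0.999, -0.039, 0.001]
contact_force: [-0.0, -0.3, -4.8]
gripper_width: 0.1
grasp_force: 60.0
```

```bash
python3 - <<'E'
from h import *
s=state();print(s['tool_pos'],yaw(s),s['time'],s['contact_force'],s['ft_torque'])
a=save('scene','scene1.png'); b=save('side','side1.png')
A=cv2.resize(a[140:260,170:330],None,fx=3.7,fy=3.7,interpolation=cv2.INTER_CUBIC)
cv2.imwrite('pics/scrop.png',A[:,:,::-1])
B=cv2.resize(b[190:390,290:470],None,fx=3,fy=3,interpolation=cv2.INTER_CUBIC)
cv2.imwrite('pics/bcrop.png',B[:,:,::-1])
E
```

```text
[0.47713986 0.30538755 0.22239248] -0.07704582499826608 5.0 [-0.03537076 -0.27380776 -4.78098968] [-0.01073928 -0.00940041  0.00534037]
```

View pics/scrop.png

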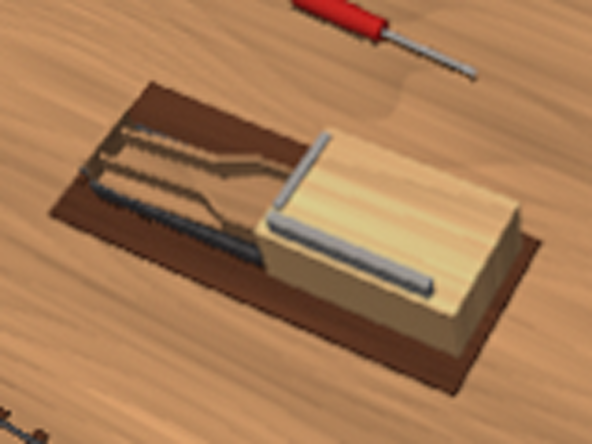

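View pics/bcrop.png

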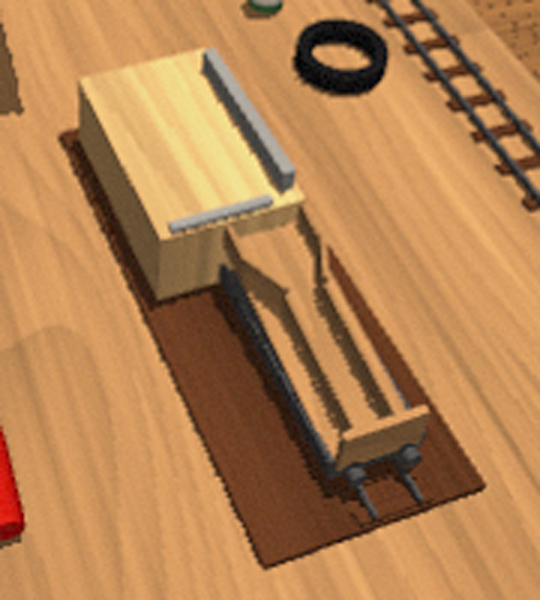

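Both crops show the dock clearly. I'll take the dock-top corners in each and fit the pose.

```bash
cat > dock.py <<'E'
from h import *
from scipy.optimize import least_squares
X=np.array([(-108,-54,75),(72,-54,75),(72,61,75),(-108,61,75)])/1000.
Us=np.array([(520,203),(331,129),(257,228),(457,318)])/3.7+[170,140]
Ub=np.array([(80,82),(163,237),(302,195),(205,50)])/3+[290,190]
def W(p,X,z=0):
    X=np.array(X,float).reshape(-1,3);c,s=np.cos(p[2]),np.sin(p[2]); return np.c_[p[0]+c*X[:,0]-s*X[:,1],p[1]+s*X[:,0]+c*X[:,1],X[:,2]+z]
if __name__=='__main__':
    for cs in ['s','b','sb']:
        f=lambda p:np.concatenate([(proj('scene' if k=='s' else 'side',W(p,X))-(Us if k=='s' else Ub)).ravel() for k in cs])
        r=least_squares(f,[.62,-.05,-1.5]); print(cs,r.x,np.round(r.fun,1))
    np.save('dock.npy',r.x)
    a=r.x[2]+np.pi/2; print('seat',W(r.x,[0,0,.075]),'tool yaw',a)
    # handle when tray at seat, slightly (2mm) off rail, 5mm back from the stop
    print(W(r.x,[-.022-.003,-.001,0]))
E
python3 dock.py; python3 - <<'E'
from h import *
P=get_calibration('scene')['pose'];print()
E
```

```text
s [ 0.58386997  0.01403214 -1.53047431] [ 0.8  0.2 -0.3 -1.  -0.1  0.8 -0.4 -0.1]
b [ 0.58557163  0.00850671 -1.51681348] [-1.  -1.3 -0.4  0.8  1.4  0.9 -0.  -1.2]
sb [ 0.58515372  0.01112229 -1.52153119] [-0.3 -0.2 -1.5 -0.9 -1.1  1.  -1.2 -0.4 -1.3 -2.1 -1.2 -0.1  0.6  0.2
 -0.3 -1.8]
seat [[0.58515372 0.01112229 0.075     ]] tool yaw 0.04926513911907926
[[0.58292381 0.03604272 0.        ]]
```

```bash
python3 -c "
from dock import *
d=np.load('dock.npy'); t=W(d,[-.026,-.003,0])[0]; t[2]=.222
plan(t,d[2]+np.pi/2,0,16)"
```

```text
{"translation": [0.08, 0.16, 0], "twist": -0.08, "hand": 0},
{"translation": [0.08, 0.16, 0], "twist": -0.08, "hand": 0},
{"translation": [0.07, 0.16, 0], "twist": -0.08, "hand": 0},
{"translation": [0.07, 0.16, 0], "twist": -0.08, "hand": 0},
{"translation": [0.07, 0.17, 0], "twist": -0.08, "hand": 0},
{"translation": [0.07, 0.17, 0], "twist": -0.08, "hand": 0},
{"translation": [0.07, 0.17, 0], "twist": -0.08, "hand": 0},
{"translation": [0.07, 0.17, 0], "twist": -0.08, "hand": 0},
{"translation": [0.07, 0.17, 0], "twist": -0.08, "hand": 0},
{"translation": [0.07, 0.17, 0], "twist": -0.08, "hand": 0},
{"translation": [0.06, 0.17, 0], "twist": -0.08, "hand": 0},
{"translation": [0.06, 0.17, 0], "twist": -0.08, "hand": 0},
{"translation": [0.06, 0.17, 0], "twist": -0.08, "hand": 0},
{"translation": [0.06, 0.16, 0], "twist": -0.07, "hand": 0},
{"translation": [0.06, 0.17, 0], "twist": -0.08, "hand": 0},
{"translation": [0.06, 0.16, 0], "twist": -0.07, "hand": 0},
```

Request:
apply_moves([
  {"translation":[0.02,0.05,0],"twist":0,"hand":0},
  {"translation":[0.05,0.11,0],"twist":-0.09,"hand":0},
  {"translation":[0.07,0.16,0],"twist":-0.09,"hand":0},
  {"translation":[0.07,0.17,0],"twist":-0.09,"hand":0},
  {"translation":[0.07,0.17,0],"twist":-0.09,"hand":0},
  {"translation":[0.07,0.17,0],"twist":-0.09,"hand":0},
  {"translation":[0.07,0.17,0],"twist":-0.09,"hand":0},
  {"translation":[0.07,0.17,0],"twist":-0.09,"hand":0},
])

```text
time: 5.9
tool_pos: [0.5191, 0.1844, 0.2181]
tool_rot: [0.0, 1.0, -0.007, -0.002]
contact_force: [1.1, -0.6, -5.7]
gripper_width: 0.104
grasp_force: 60.0
```

Request:
apply_moves([
  {"translation":[0.07,0.17,0],"twist":-0.09,"hand":0},
  {"translation":[0.07,0.17,0],"twist":-0.09,"hand":0},
  {"translation":[0.07,0.17,0],"twist":-0.09,"hand":0},
  {"translation":[0.07,0.17,0],"twist":-0.09,"hand":0},
  {"translation":[0.07,0.17,0],"twist":-0.09,"hand":0},
  {"translation":[0.07,0.16,0],"twist":-0.09,"hand":0},
  {"translation":[0.06,0.14,0],"twist":-0.09,"hand":0},
  {"translation":[0.05,0.1,0],"twist":-0.09,"hand":0},
])

```text
time: 6.7
tool_pos: [0.5741, 0.0603, 0.2182]
tool_rot: [0.0, 1.0, 0.029, -0.002]
contact_force: [-0.0, -0.1, -5.0]
gripper_width: 0.101
grasp_force: 60.0
```

Request:
apply_moves([
  {"translation":[0.03,0.08,0],"twist":0,"hand":0},
  {"translation":[0.02,0.05,0],"twist":0,"hand":0},
  {"translation":[0.01,0.03,0],"twist":0,"hand":0},
  {"translation":[0,0,0],"twist":0,"hand":0},
])

```text
time: 7.1
tool_pos: [0.5816, 0.0459, 0.2202]
tool_rot: [-0.0, 1.0, 0.029, -0.0]
contact_force: [0.2, 0.2, -5.5]
gripper_width: 0.103
grasp_force: 60.0
```

```bash
python3 - <<'E'
from dock import *
s=state();print(s['tool_pos'],yaw(s),s['time'])
cal=get_calibration('wrist');np.save('c3.npy',cal,allow_pickle=True)
save('wrist','w3.png')
d=np.load('dock.npy');t=W(d,[-.026,-.003,0])[0];print(t,d[2]+np.pi/2)
for n,p in dict(railend_rear_in=(-85,46.5,95),railfront_in=(60,46.5,95),corner=(-108,61,75),fc=(72,61,75)).items(): print(n,proj('wrist',W(d,np.array(p)/1000.),cal))
E
```

```text
[0.58159995 0.04585932 0.22022236] 0.05766759794655041 7.1
[0.58087699 0.03694301 0.        ] 0.04926513911907926
railend_rear_in [[252.0287761  139.63182124]]
railfront_in [[445.85352893 141.37025386]]
corner [[227.1019866  118.35098033]]
fc [[453.61844064 120.4228229 ]]
```

View pics/w3.png

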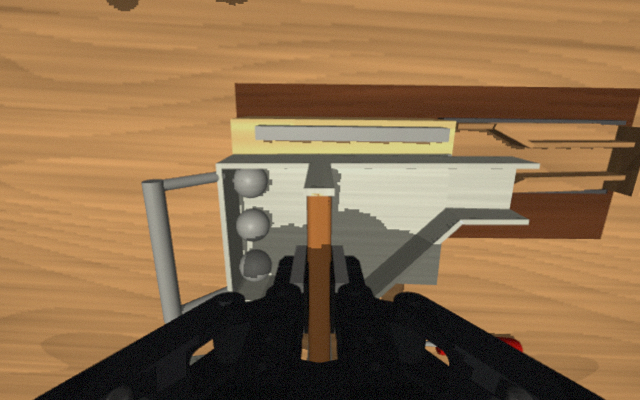

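The tray hangs level over the dock with its three balls at the rear. The rail spans (256,126) to (449,141), close to my prediction. I'll measure the tray wall's edge rows numerically.

```bash
python3 - <<'E'
from dock import *
im=cv2.imread('pics/w3.png',0)
for c in (270,380,430): print(c,im[115:172,c].tolist())
print('row162',im[162,205:235].tolist(),im[162,525:550].tolist())
print('row133',im[133,225:265].tolist(),im[133,440:465].tolist())
cal=np.load('c3.npy',allow_pickle=True).item();zt=.2202-.0958+.038
print(onz('wrist',[(222,157),(536,161),(222,166)],zt,cal))
E
```

```text
270 [64, 79, 85, 109, 169, 188, 194, 194, 198, 177, 119, 132, 164, 175, 176, 174, 175, 174, 172, 170, 171, 174, 172, 172, 171, 134, 105, 112, 175, 194, 195, 197, 198, 200, 202, 199, 204, 200, 179, 123, 90, 85, 84, 88, 86, 86, 85, 93, 160, 196, 208, 201, 203, 205, 211, 212, 213]
380 [61, 65, 75, 83, 95, 167, 193, 191, 190, 189, 171, 109, 105, 150, 166, 164, 165, 163, 166, 164, 165, 166, 164, 158, 166, 161, 130, 120, 180, 202, 201, 202, 202, 202, 202, 201, 204, 199, 168, 105, 83, 88, 91, 87, 88, 85, 84, 88, 158, 194, 202, 201, 199, 210, 216, 217, 214]
430 [55, 63, 64, 79, 93, 128, 173, 192, 192, 189, 193, 153, 104, 136, 157, 160, 162, 159, 160, 160, 161, 162, 163, 164, 160, 158, 155, 170, 183, 186, 199, 205, 203, 205, 205, 204, 201, 198, 168, 113, 78, 80, 88, 90, 86, 88, 88, 96, 155, 193, 200, 204, 200, 203, 211, 211, 212]
row162 [159, 155, 156, 159, 156, 158, 160, 156, 158, 161, 158, 147, 132, 111, 98, 96, 89, 91, 88, 90, 88, 87, 91, 89, 92, 92, 92, 92, 92, 90] [90, 89, 89, 92, 91, 89, 91, 93, 100, 108, 109, 113, 124, 127, 132, 134, 136, 135, 133, 134, 136, 134, 135, 136, 140]
row133 [155, 156, 155, 155, 155, 156, 176, 191, 194, 191, 193, 194, 194, 192, 192, 194, 194, 195, 189, 196, 192, 191, 196, 193, 195, 194, 189, 197, 192, 190, 177, 172, 170, 170, 173, 170, 173, 172, 172, 175] [159, 162, 156, 160, 163, 158, 162, 158, 161, 175, 197, 203, 207, 206, 189, 159, 146, 147, 148, 149, 151, 149, 147, 151, 149]
[[ 0.62448277  0.101534    0.1624    ]
 [ 0.63236536 -0.07179785  0.1624    ]
 [ 0.6194684   0.10167058  0.1624    ]]
```

```bash
python3 - <<'E'
from dock import *
cal=np.load('c3.npy',allow_pickle=True).item();s=np.array([.5816,.0459]);d=np.load('dock.npy')
R=lambda a:np.array([[np.cos(a),np.sin(a)],[-np.sin(a),np.cos(a)]])
for zt in (.1624,.158):
    q=onz('wrist',[(270,162.9),(430,162.9),(537,162.9),(218,162.9),(270,153.6),(430,153.6)],zt,cal)
    a=np.arctan2(q[1,1]-q[0,1],q[1,0]-q[0,0]); print('heading',a,'dock',d[2])
    print('in dock',np.round((q[:,:2]-d[:2])@R(d[2]).T*1000,1).tolist())
q=onz('wrist',[(270,141),(380,141.5),(430,142.5)],.095,cal);print('rail inner',np.round((q[:,:2]-d[:2])@R(d[2]).T*1000,1).tolist())
q=onz('wrist',[(255.5,133),(449.5,133)],.095,cal);print('rail ends',np.round((q[:,:2]-d[:2])@R(d[2]).T*1000,1).tolist())
q=onz('wrist',[(231,133),(454.5,133),(270,119),(380,120),(430,120.5)],.075,cal);print('dock ends',np.round((q[:,:2]-d[:2])@R(d[2]).T*1000,1).tolist())
print('cam in dock',(np.array(cal['pose'])[:2,3]-d[:2])@R(d[2]).T)
E
```

```text
heading -1.512804141475168 dock -1.5215311876758173
in dock [[-62.1, 40.7], [26.4, 41.5], [85.9, 42.0], [-90.8, 40.4], [-61.9, 45.8], [25.9, 46.6]]
heading -1.5128041414751685 dock -1.5215311876758173
in dock [[-62.7, 39.9], [27.9, 40.7], [88.9, 41.3], [-92.2, 39.7], [-62.5, 45.2], [27.4, 46.0]]
rail inner [[-71.6, 45.6], [10.7, 45.9], [48.2, 45.5]]
rail ends [[-82.2, 51.4], [62.0, 52.7]]
dock ends [[-105.7, 49.6], [74.0, 51.2], [-74.0, 60.8], [13.4, 60.8], [53.2, 60.8]]
cam in dock [-0.03541097  0.07121034]
```

Request:
apply_moves([
  {"translation":[0.01,0.04,0],"twist":0.04,"hand":0},
  {"translation":[0.01,0.04,0.06],"twist":0.04,"hand":0},
  {"translation":[0,0.02,0.1],"twist":0,"hand":0},
  {"translation":[0,0,0.12],"twist":0,"hand":0},
  {"translation":[0,0,0.07],"twist":0,"hand":0},
  {"translation":[0,0,0],"twist":0,"hand":0},
  {"translation":[0,0,0],"twist":0,"hand":0},
])

```text
time: 7.85
tool_pos: [0.5839, 0.0361, 0.1848]
tool_rot: [-0.0, 1.0, 0.025, -0.0]
contact_force: [0.1, 0.4, -4.9]
gripper_width: 0.104
grasp_force: 60.0
```

```bash
python3 - <<'E'
from dock import *
s=state();print(s['tool_pos'],yaw(s),s['time'],s['contact_force'])
cal=get_calibration('wrist');np.save('c4.npy',cal,allow_pickle=True)
save('wrist','w4.png')
im=cv2.imread('pics/w4.png',0)
for c in (270,380,430): print(c,im[105:180,c].tolist())
E
```

```text
[0.58394905 0.03614352 0.18479324] 0.04991482636595699 7.85 [ 0.07755388  0.42652378 -4.89959339]
270 [60, 60, 59, 64, 64, 69, 71, 65, 69, 66, 72, 67, 68, 63, 69, 85, 90, 84, 93, 174, 195, 195, 200, 201, 206, 186, 119, 85, 152, 176, 177, 174, 178, 175, 174, 176, 176, 176, 177, 176, 175, 173, 177, 171, 141, 178, 203, 198, 161, 115, 88, 86, 90, 86, 87, 90, 87, 96, 165, 203, 212, 212, 211, 217, 217, 219, 220, 217, 213, 211, 206, 153, 113, 106, 111]
380 [60, 64, 65, 62, 61, 65, 66, 61, 62, 62, 62, 59, 60, 63, 67, 83, 89, 89, 93, 131, 182, 197, 195, 199, 198, 199, 133, 74, 109, 156, 171, 171, 168, 169, 166, 169, 169, 165, 171, 169, 170, 168, 169, 171, 142, 126, 187, 206, 174, 116, 90, 93, 90, 96, 88, 92, 87, 97, 165, 204, 210, 207, 205, 179, 209, 217, 221, 220, 219, 219, 215, 211, 211, 211, 213]
430 [66, 59, 60, 64, 61, 59, 64, 60, 59, 54, 57, 62, 62, 60, 58, 77, 86, 93, 94, 131, 180, 194, 198, 196, 195, 196, 146, 89, 107, 153, 166, 165, 162, 169, 166, 165, 165, 163, 165, 165, 163, 163, 168, 162, 144, 123, 133, 187, 174, 118, 91, 90, 92, 88, 91, 91, 91, 94, 159, 200, 204, 205, 207, 207, 216, 217, 215, 214, 215, 218, 218, 211, 213, 210, 206]
```

View pics/w4.png

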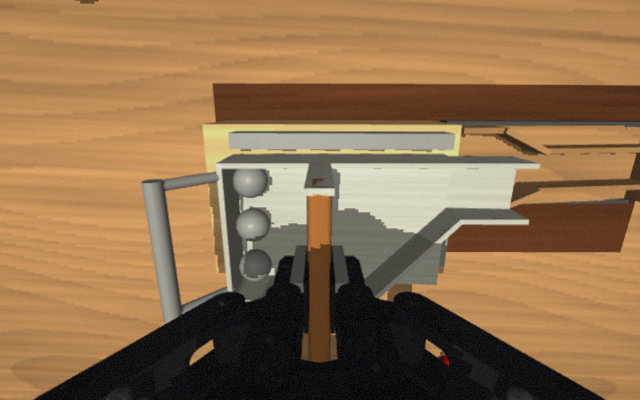

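```bash
python3 - <<'E'
from dock import *
cal=np.load('c4.npy',allow_pickle=True).item();d=np.load('dock.npy')
R=lambda a:np.array([[np.cos(a),np.sin(a)],[-np.sin(a),np.cos(a)]])
f=lambda u,z:np.round((onz('wrist',u,z,cal)[:,:2]-d[:2])@R(d[2]).T*1000,1).tolist()
im=cv2.imread('pics/w4.png',0)
print('wall bottom',f([(270,153.5),(380,153.6),(430,153.6)],.087),'wall top',f([(270,162.8),(380,162.8),(430,162.8),(537,162.8),(218,162.8)],.125))
print('rail in',f([(270,149.2),(380,149.6),(430,150.4)],.095))
print(im[140,195:240].tolist(),im[140,445:470].tolist())
print('ends rail',f([(229.5,140),(454.5,140)],.095),'dock',f([(204.5,140),(461,140)],.075))
E
```

```text
wall bottom [[-57.7, 42.3], [16.2, 42.2], [49.8, 42.3]] wall top [[-52.2, 42.5], [9.3, 42.5], [37.3, 42.5], [97.4, 42.7], [-81.3, 42.5]]
rail in [[-56.4, 46.2], [14.5, 46.0], [46.8, 45.5]]
[158, 158, 159, 156, 159, 159, 157, 158, 172, 186, 198, 198, 196, 196, 196, 199, 196, 194, 198, 197, 197, 197, 197, 200, 195, 197, 196, 200, 197, 198, 201, 200, 198, 189, 174, 173, 172, 173, 172, 172, 171, 173, 173, 172, 173] [163, 163, 162, 163, 164, 162, 161, 165, 163, 183, 204, 209, 206, 209, 198, 159, 152, 154, 154, 153, 156, 152, 151, 154, 152]
ends rail [[-82.0, 52.0], [61.9, 52.2]] dock [[-105.0, 50.0], [74.8, 50.2]]
```

Request:
apply_moves([
  {"translation":[0,0,0.05],"twist":0,"hand":0},
  {"translation":[0,0,0.05],"twist":0,"hand":0},
  {"translation":[0,0,0.03],"twist":0,"hand":0},
  {"translation":[0,0,0],"twist":0,"hand":0},
  {"translation":[0,0,0],"twist":0,"hand":0},
])

```text
time: 8.4
tool_pos: [0.5841, 0.0361, 0.1722]
tool_rot: [-0.0, 1.0, 0.025, -0.0]
contact_force: [0.1, 0.3, -4.9]
gripper_width: 0.104
grasp_force: 60.0
```

Request:
apply_moves([
  {"translation":[0,0,0.01],"twist":0,"hand":0},
  {"translation":[0,0,0.01],"twist":0,"hand":0},
  {"translation":[0,0,0],"twist":0,"hand":0},
])

```text
time: 8.7
tool_pos: [0.5844, 0.0359, 0.171]
tool_rot: [0.0, 1.0, 0.025, 0.0]
contact_force: [-1.4, -1.9, -2.0]
gripper_width: 0.099
grasp_force: 60.3
```

Request:
apply_moves([
  {"translation":[0,0,0.01],"twist":0,"hand":0},
  {"translation":[0,0,0],"twist":0,"hand":0},
  {"translation":[0,0,0],"twist":0,"hand":0.25},
  {"translation":[0,0,0],"twist":0,"hand":0.4},
  {"translation":[0,0,0],"twist":0,"hand":0.6},
  {"translation":[0,0,0],"twist":0,"hand":0.6},
])

```text
time: 9.3
tool_pos: [0.5843, 0.0362, 0.1693]
tool_rot: [-0.0, 1.0, 0.025, 0.0]
contact_force: [-0.3, -0.3, -0.4]
gripper_width: 0.598
grasp_force: 0.0
```

Request:
apply_moves([
  {"translation":[0,0,0],"twist":0,"hand":0.6},
  {"translation":[0,0,-0.1],"twist":0,"hand":0.6},
  {"translation":[0,0,-0.3],"twist":0,"hand":0.6},
  {"translation":[0,0,-0.4],"twist":0,"hand":0.6},
  {"translation":[0,-0.2,0],"twist":0,"hand":0.6},
  {"translation":[0,-0.3,0],"twist":0,"hand":0.6},
  {"translation":[0,-0.33,0],"twist":0,"hand":0.6},
  {"translation":[0,0,0],"twist":0,"hand":0.6},
])

```text
time: 10.1
tool_pos: [0.5799, 0.1219, 0.2504]
tool_rot: [-0.001, 1.0, 0.027, 0.001]
contact_force: [0.0, -1.3, -0.7]
gripper_width: 0.597
grasp_force: 0.0
```

```bash
python3 - <<'E'
from dock import *
s=state();print(s['tool_pos'],yaw(s),s['time'],s['contact_force'])
cal=get_calibration('wrist');np.save('c5.npy',cal,allow_pickle=True)
save('wrist','w5.png')
for q in ['tray','cross_handle','rear_bar']:
        print(q,[(np.round(r['point'],3).tolist(),round(r['score'],2)) for r in recognise('wrist',q)])
d=np.load('dock.npy');print(W(d,[-.109,-.0025,.135]))
E
```

```text
[0.57986116 0.12186503 0.25040575] 0.05357206605286552 10.1 [ 0.03352332 -1.25153129 -0.67138155]
tray [([0.59, 0.034, 0.092], 0.87)]
cross_handle [([0.588, 0.041, 0.169], 0.84)]
rear_bar [([0.578, 0.118, 0.137], 0.9), ([0.299, 0.295, 0.048], 0.54)]
[[0.57728903 0.11986693 0.135     ]]
```

View pics/w5.png

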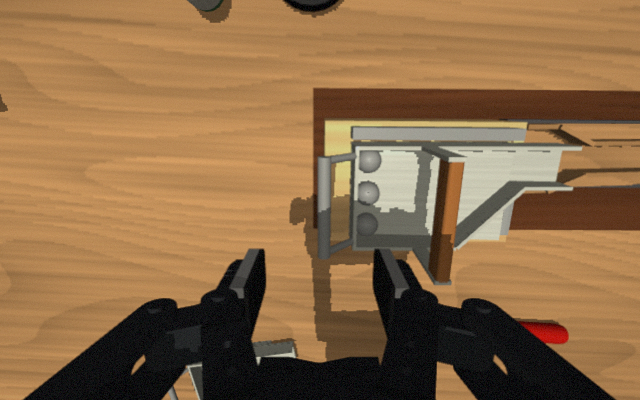

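The tray stands on the dock beside the rail with all three balls at its rear. The bar runs from (323,158) to (325,257).

```bash
python3 - <<'E'
from dock import *
cal=np.load('c5.npy',allow_pickle=True).item();d=np.load('dock.npy')
q=onz('wrist',[(323,158),(325,257)],.137,cal);print(q,q.mean(0))
t=q.mean(0);t[2]=.138;plan(t,d[2]+np.pi/2,.6)
E
```

```text
[[0.61693723 0.12077538 0.137     ]
 [0.53861481 0.11469102 0.137     ]] [0.57777602 0.1177332  0.137     ]
{"translation": [-0.01, 0, 0.37], "twist": 0, "hand": 0.6},
{"translation": [-0.01, 0, 0.37], "twist": 0, "hand": 0.6},
{"translation": [-0, 0, 0.38], "twist": 0, "hand": 0.6},
```

Request:
apply_moves([
  {"translation":[-0.01,0.02,0.37],"twist":0.03,"hand":0.6},
  {"translation":[-0.01,0,0.37],"twist":0,"hand":0.6},
  {"translation":[0,0,0.26],"twist":0,"hand":0.6},
  {"translation":[0,0,0.07],"twist":0,"hand":0.6},
  {"translation":[0,0,0],"twist":0,"hand":0.6},
  {"translation":[0,0,0],"twist":0,"hand":0.6},
])

```text
time: 10.9
tool_pos: [0.5794, 0.1164, 0.1442]
tool_rot: [-0.0, 1.0, 0.023, 0.001]
contact_force: [-0.1, 0.4, 0.3]
gripper_width: 0.596
grasp_force: 0.0
```

Request:
apply_moves([
  {"translation":[0,-0.02,0.03],"twist":0,"hand":0.6},
  {"translation":[0,0,0],"twist":0,"hand":0.3},
  {"translation":[0,0,0],"twist":0,"hand":0},
  {"translation":[0,0,0],"twist":0,"hand":0},
  {"translation":[0,0,0],"twist":0,"hand":0},
  {"translation":[0,0,0],"twist":0,"hand":0},
  {"translation":[0,0,0],"twist":0,"hand":0},
])

```text
time: 11.6
tool_pos: [0.5784, 0.1188, 0.1401]
tool_rot: [0.0, 1.0, 0.023, 0.001]
contact_force: [-0.4, -1.0, 4.8]
gripper_width: 0.09
grasp_force: 58.8
```

Request:
apply_moves([
  {"translation":[0,0.02,0],"twist":0,"hand":0},
  {"translation":[0,0.01,0],"twist":0,"hand":0},
  {"translation":[0,0.03,-0.07],"twist":0,"hand":0},
  {"translation":[0,0.03,-0.07],"twist":0,"hand":0},
  {"translation":[0,0.035,-0.068],"twist":0,"hand":0},
  {"translation":[0,0.035,-0.068],"twist":0,"hand":0},
  {"translation":[0,0,0],"twist":0,"hand":0},
])

```text
time: 12.3
tool_pos: [0.5793, 0.1021, 0.1681]
tool_rot: [0.0, 1.0, 0.023, 0.001]
contact_force: [-0.4, 1.0, -3.7]
gripper_width: 0.092
grasp_force: 58.4
```

```bash
cat > chk.py <<'E'
from dock import *
import sys
d=np.load('dock.npy');R=lambda a:np.array([[np.cos(a),np.sin(a)],[-np.sin(a),np.cos(a)]])
s=state();print(s['time'],s['tool_pos'],s['contact_force'])
for c in sys.argv[1].split(','):
    grab_frame(c)
    for q in sys.argv[2].split(','):
        for r in recognise(c,q):
            p=np.array(r['point']); l=(p[:2]-d[:2])@R(d[2]).T
            if abs(l[0])<.3 and abs(l[1])<.12: print(c,q,'dock',np.round(np.r_[l,p[2]]*1000),round(r['score'],2))
E
python3 chk.py scene,side,wrist cross_handle,ball0_center,tray_spout,rear_bar
```

```text
12.3 [0.57929802 0.10213445 0.16807723] [-0.39884704  1.00534545 -3.70197298]
scene cross_handle dock [ -9.  13. 180.] 0.5
scene tray_spout dock [ -7.  18. 100.] 0.91
scene rear_bar dock [-90.  27. 167.] 0.61
side cross_handle dock [ -2. -10. 178.] 0.66
side ball0_center dock [-22. -32. 113.] 0.54
side tray_spout dock [ 2.  4. 98.] 0.9
side rear_bar dock [-90. -25. 160.] 0.62
wrist cross_handle dock [-11.  10. 179.] 0.85
wrist cross_handle dock [-11.  12. 113.] 0.68
wrist ball0_center dock [ -1. -21. 111.] 0.88
wrist tray_spout dock [-10.  13. 113.] 0.75
wrist rear_bar dock [-93.   6. 163.] 0.82
```

Request:
apply_moves([
  {"translation":[0,0.04,-0.065],"twist":0,"hand":0},
  {"translation":[0,0.04,-0.065],"twist":0,"hand":0},
  {"translation":[0,0.047,-0.06],"twist":0,"hand":0},
  {"translation":[0,0.047,-0.06],"twist":0,"hand":0},
  {"translation":[0,0,0],"twist":0,"hand":0},
  {"translation":[0,0,0],"twist":0,"hand":0},
  {"translation":[0,0,0],"twist":0,"hand":0},
])

```text
time: 13.75
tool_pos: [0.5797, 0.086, 0.1921]
tool_rot: [-0.001, 1.0, 0.024, 0.0]
contact_force: [-0.0, 4.6, -0.9]
gripper_width: 0.09
grasp_force: 58.6
```

Request:
apply_moves([
  {"translation":[0,0.052,-0.056],"twist":0,"hand":0},
  {"translation":[0,0.052,-0.056],"twist":0,"hand":0},
  {"translation":[0,0.056,-0.052],"twist":0,"hand":0},
  {"translation":[0,0.056,-0.052],"twist":0,"hand":0},
  {"translation":[0,0.072,-0.057],"twist":0,"hand":0},
  {"translation":[0,0,0],"twist":0,"hand":0},
  {"translation":[0,0,0],"twist":0,"hand":0},
  {"translation":[0,0,0],"twist":0,"hand":0},
])

```text
time: 14.55
tool_pos: [0.5816, 0.0582, 0.221]
tool_rot: [-0.002, 1.0, 0.024, 0.001]
contact_force: [-0.8, 7.5, 4.1]
gripper_width: 0.09
grasp_force: 58.9
```

```bash
python3 chk.py scene,side,wrist cross_handle,ball0_center,rear_bar
```

```text
14.55 [0.58159959 0.0581712  0.22102836] [-0.81367872  7.53943425  4.12099868]
scene cross_handle dock [ 34.   5. 196.] 0.66
scene cross_handle dock [27. 53. 37.] 0.47
scene ball0_center dock [ 24.  12. 138.] 0.38
scene rear_bar dock [28. 56. 33.] 0.68
scene rear_bar dock [-45.  24. 217.] 0.57
side cross_handle dock [ 41.  -9. 198.] 0.76
side rear_bar dock [-46. -22. 211.] 0.5
side rear_bar dock [ 26.  -0. 120.] 0.25
wrist cross_handle dock [ 33.   8. 194.] 0.57
wrist ball0_center dock [186.  31.  54.] 0.8
wrist rear_bar dock [-47.   1. 218.] 0.63
wrist rear_bar dock [ 20.   3. 148.] 0.24
```

Request:
apply_moves([
  {"translation":[0,0,0],"twist":0,"hand":0},
  {"translation":[0,0,0],"twist":0,"hand":0},
  {"translation":[0,0,0],"twist":0,"hand":0},
  {"translation":[0,0,0],"twist":0,"hand":0},
  {"translation":[0,0,0],"twist":0,"hand":0},
])

```text
time: 15.65
tool_pos: [0.5816, 0.0583, 0.2209]
tool_rot: [-0.002, 1.0, 0.024, 0.001]
contact_force: [-1.1, 7.7, 3.1]
gripper_width: 0.092
grasp_force: 58.9
```

```bash
python3 - <<'E'
from dock import *
d=np.load('dock.npy');R=lambda a:np.array([[np.cos(a),np.sin(a)],[-np.sin(a),np.cos(a)]])
ims=[]
for c in ['wrist','side','scene']:
    im=save(c,c+'_t1.png'); ims.append(im)
    for q in ['ball0_center','ball1_center']:
      for r in regions_of(c,q):
        v,u=np.nonzero(r['pixels']); m=[u.mean(),v.mean()]
        g=onz(c,[m],.045)[0]; print(c,q,round(r['score'],2),len(u),np.round(m),'at z45 dock',np.round((g[:2]-d[:2])@R(d[2]).T*1000))
a=cv2.resize(ims[0][60:260,390:640],None,fx=1.6,fy=1.6); b=cv2.resize(ims[1][190:390,290:470],None,fx=2,fy=2,interpolation=2)
o=np.zeros((400,400+360,3),np.uint8);o[:a.shape[0],:400]=a;o[:,400:]=b
o[320:,:400]=cv2.resize(ims[2][180:230,180:340],(400,125))[20:100]
cv2.imwrite('pics/t1.png',o[:,:,::-1])
E
```

```text
wrist ball0_center 0.8 576 [582. 157.] at z45 dock [194.  27.]
wrist ball0_center 0.33 455 [513. 344.] at z45 dock [ 166. -179.]
wrist ball1_center 0.63 30818 [410. 225.] at z45 dock [ 42. -39.]
wrist ball1_center 0.58 442 [606. 161.] at z45 dock [217.  24.]
side ball0_center 0.61 314 [379. 180.] at z45 dock [-216.  177.]
side ball0_center 0.19 3562 [358. 229.] at z45 dock [-57.  40.]
side ball1_center 0.67 99 [407. 320.] at z45 dock [211.  27.]
scene ball0_center 0.3 4885 [252. 205.] at z45 dock [43. 37.]
```

View pics/t1.png

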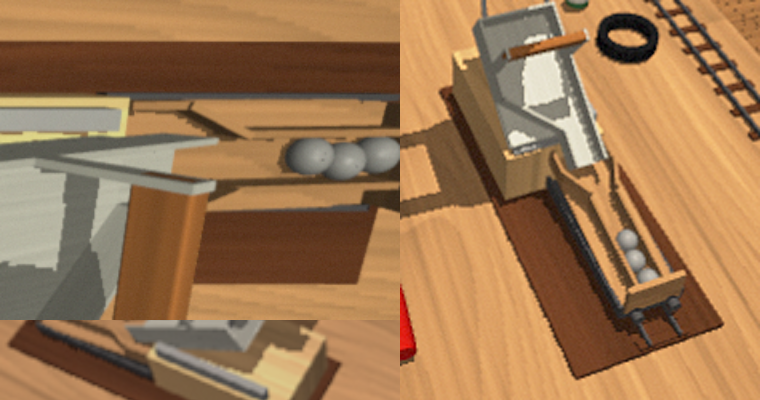

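All three balls lie in single file at the groove's closed end: wrist inset x 310 to 380, side inset (627,238) to (648,278). The tray is empty, so I'll lower it.

Request:
apply_moves([
  {"translation":[0,-0.072,0.057],"twist":0,"hand":0},
  {"translation":[0,-0.056,0.052],"twist":0,"hand":0},
  {"translation":[0,-0.056,0.052],"twist":0,"hand":0},
  {"translation":[0,-0.052,0.056],"twist":0,"hand":0},
  {"translation":[0,-0.052,0.056],"twist":0,"hand":0},
  {"translation":[0,-0.047,0.06],"twist":0,"hand":0},
  {"translation":[0,-0.047,0.06],"twist":0,"hand":0},
  {"translation":[0,0,0],"twist":0,"hand":0},
])

```text
time: 16.9
tool_pos: [0.579, 0.0958, 0.1789]
tool_rot: [-0.0, 1.0, 0.024, -0.0]
contact_force: [0.4, 4.9, 3.1]
gripper_width: 0.09
grasp_force: 59.7
```

Request:
apply_moves([
  {"translation":[0,-0.04,0.065],"twist":0,"hand":0},
  {"translation":[0,-0.04,0.065],"twist":0,"hand":0},
  {"translation":[0,-0.035,0.068],"twist":0,"hand":0},
  {"translation":[0,-0.035,0.068],"twist":0,"hand":0},
  {"translation":[0,-0.03,0.07],"twist":0,"hand":0},
  {"translation":[0,-0.03,0.05],"twist":0,"hand":0},
  {"translation":[0,0,0],"twist":0,"hand":0},
  {"translation":[0,0,0],"twist":0,"hand":0},
])

```text
time: 17.7
tool_pos: [0.5779, 0.1148, 0.1405]
tool_rot: [0.001, 1.0, 0.023, -0.001]
contact_force: [-0.2, -2.2, 0.4]
gripper_width: 0.087
grasp_force: 61.0
```

Request:
apply_moves([
  {"translation":[0,0,0.015],"twist":0,"hand":0},
  {"translation":[0,0,0],"twist":0,"hand":0},
  {"translation":[0,0,0],"twist":0,"hand":0},
])

```text
time: 18.0
tool_pos: [0.5782, 0.115, 0.1405]
tool_rot: [0.001, 1.0, 0.023, -0.0]
contact_force: [-1.8, -2.5, 5.0]
gripper_width: 0.088
grasp_force: 61.6
```

Flat, with the same height and force as when I gripped it. Releasing and retreating.

Request:
apply_moves([
  {"translation":[0,0,0],"twist":0,"hand":0.2},
  {"translation":[0,0,0],"twist":0,"hand":0.4},
  {"translation":[0,0,0],"twist":0,"hand":0.6},
  {"translation":[0,0,0],"twist":0,"hand":0.6},
  {"translation":[0,0,-0.1],"twist":0,"hand":0.6},
  {"translation":[0,0,-0.3],"twist":0,"hand":0.6},
  {"translation":[0,0,-0.4],"twist":0,"hand":0.6},
  {"translation":[0,-0.1,-0.4],"twist":0,"hand":0.6},
])

```text
time: 18.8
tool_pos: [0.5774, 0.1253, 0.2614]
tool_rot: [0.0, 1.0, 0.023, -0.0]
contact_force: [0.4, 1.1, -0.0]
gripper_width: 0.601
grasp_force: 0.0
```

Request:
apply_moves([
  {"translation":[0,0,0],"twist":0,"hand":0.6},
  {"translation":[0,0,0],"twist":0,"hand":0.6},
  {"translation":[0,0,0],"twist":0,"hand":0.6},
])

```text
time: 19.1
tool_pos: [0.5771, 0.1258, 0.2586]
tool_rot: [0.0, 1.0, 0.023, -0.001]
contact_force: [0.1, -0.4, 0.1]
gripper_width: 0.598
grasp_force: 0.0
```

```bash
python3 chk.py wrist,scene,side cross_handle,rear_bar; python3 - <<'E'
from dock import *
d=np.load('dock.npy');R=lambda a:np.array([[np.cos(a),np.sin(a)],[-np.sin(a),np.cos(a)]])
cal=get_calibration('wrist');im=save('wrist','w9.png')
for q in ['rear_bar','cross_handle']:
  for r in regions_of('wrist',q)[:2]:
    v,u=np.nonzero(r['pixels']);box=cv2.boxPoints(cv2.minAreaRect(np.c_[u,v].astype(np.float32)))
    z={'rear_bar':.138,'cross_handle':.17}[q]
    w=onz('wrist',box,z,cal); print(q,round(r['score'],2),np.round((w[:,:2]-d[:2])@R(d[2]).T*1000).tolist())
E
```

```text
19.1 [0.57706972 0.12577201 0.25864683] [ 0.09192583 -0.38699849  0.06064725]
wrist cross_handle dock [-24.   1. 170.] 0.68
wrist cross_handle dock [-108.   -5.  139.] 0.51
wrist rear_bar dock [-106.   -4.  136.] 0.94
scene cross_handle dock [-25.   0. 166.] 0.55
scene rear_bar dock [-107.    2.  139.] 0.69
side cross_handle dock [-18.  -5. 164.] 0.78
side rear_bar dock [-102.  -11.  134.] 0.56
side rear_bar dock [-16.  -7. 164.] 0.36
rear_bar 0.76 [[-251.0, -162.0], [-232.0, -156.0], [-228.0, -197.0], [-248.0, -203.0]]
rear_bar 0.62 [[-113.0, -42.0], [-108.0, 43.0], [-79.0, 42.0], [-81.0, -44.0]]
cross_handle 0.87 [[-35.0, -43.0], [-33.0, 45.0], [-17.0, 42.0], [-17.0, -46.0]]
```

```bash
python3 -c "
from plant import job_done
print(job_done())"
```

```text
the job is handed in; nothing more can be done
None
```

The job is handed in, with no verdict shown: all three balls are in single file at the closed end of the wagon's groove, the tray is released flat on the dock at its seat (about 2 mm off nominal by camera), and I kept clear of the bystanders but did not re-measure them.

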